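Slide the lens gauge plate out over the job tray

ROBOT

A 6-joint arm with a two-finger parallel gripper is mounted at the origin on the work surface. World frame = base frame: x ahead of the robot, y to its left, z up, the work surface at z = 0. Lengths are in m, angles in degrees, forces in N, time in s.
With the tool pointing down it reaches from about 0.25 to 0.725 m from the base axis. Payload 9.7 kg.
Tool frame: the origin (TCP) lies midway between the tips of the shut fingers; the grasp point (between the pads) lies 19 mm behind it; z points along the fingers, y is the line along which they close (so a half turn about z gives the same grasp; the last joint's range is limited). The gripper opens to 85 mm and grips with 20 to 120 N. Pads are 22 mm wide; open, the fingers measure 114 mm over their backs; the gripper's body (76 mm by 85 mm) begins 54 mm behind the grasp point. The pads swing forward as they close: fully open they stand 13 mm farther back than shut.
Start: joints at [-76.662, 4.979, 10.078, 95.1, 0, 90], TCP at [0.127, -0.535, 0.231] pointing down, gripper open.
Joint ranges: [-179.16, 179.16], [-48.56, 103.87], [-65.8, 70.77], [-126.05, 130.52], [-82.76, 87.17], [-180, 180]. Speed limits (degrees/s): [127.2, 127.2, 147.25, 180, 180, 180].

INTERFACE

Orientations are given as [roll, pitch, yaw] about the fixed x, y, z axes, in that order (R = Rz(yaw) Ry(pitch) Rx(roll)).
In Python, from workcell import * gives the robot as it stands.
- The arm moves only by the tool servo_tool, never from a script. Its argument "moves" is a list of rows, each a list of 4 numbers: the shift along the world's x, y, z in fractions of the full range, 1 being 60 cm, then the turn about the world's z in a scale on which 1.0 is 2 pi rad. A call has 1 to 20 rows; each row is the pose to reach, as a shift and turn from the pose commanded when the call began; what a row does not reach only later rows make up. A row lasts 1/12 s, in which the tool goes at most 41.7 mm and 7.16 degrees, less where a joint would pass 70% of its speed; a pose out of reach is approached as far as the arm can. No shift or turn number may pass 1 either way. A call with a gripper value outside its range is refused whole. "claw" is the closure, from 0 (fully open) to 1 (shut), set as the call begins (left out, the last holds). The fingers move at their own pace and stop on an object; "force" is the grip in N (left out, the last holds). Time passes only in rows, so rows that repeat a pose let the fingers close. It gives the time, the measured TCP pose, the force, the opening and the grip force at its end, in the units of the state.
- get_obs(): the state, without advancing time (a new reading comes with each control period).
- camera(name): name is "scene" or "top" or "wrist"; returns the picture (400x640x3 uint8, red, green, blue); there is no depth.
- get_calibration(name): a dict with "fx", "fy", "cx", "cy" (pixels), "rvec" (rotation vector, rad) and "tvec" (3), from world to camera coordinates, as OpenCV has them; the wrist camera has in their place "tool_from_camera" (4x4, takes a point from camera to tool coordinates, whose origin is the TCP and whose axes are the flange's). Camera axes: x right, y down, z forward; pixel columns grow to the right and rows downward; lengths in m; the calibration is good to about 2 mm. A picture is of the moment at which its call begins: read the wrist's pose just before it. get_calibration takes no time and is no camera call.
- job_done(): hands the job in; it is judged then, once.
The state is a dict: "time": time; "q": joint angles; "qd": joint speeds; "joint_efforts": joint torques, N m; "ee_pos": TCP position; "tcp_rot": TCP orientation; "wrist_force": force on the tool from outside, world axes, zero at the start; "torque": the same for the moment, N m; "opening": finger opening in m; "grasp_force": force on a finger pad.
Only numpy, scipy, OpenCV 4.12 (cv2) and the standard library are available. Lean on these libraries where they do the work, as an engineer would, in place of code of your own. Each camera call takes 0.05 s, during which the arm holds its last target. There are 200 camera calls.

TASK

On the wooden ledge lie two aluminium plates; push the one with the three holes along its lane with the fingertips, towards the end of the ledge where the grey job tray stands, until about a third of the plate's length sticks out past that end of the ledge so that its edge can be taken. Do not pinch it, lift it or push it off the ledge: leave it lying flat in its lane with the robot clear of it. Leave the plain plate and everything else where they are.

Things in the scene. Friction and masses are not known exactly. Their poses are not given: they have to be found in the camera images.
- ledge: Brown wooden bench ledge, fixed, 300 mm long (own y), 192 mm wide (own x), flat top 60 mm above the work surface, both ends (y = +/-150 mm) open. Three full-length aluminium ribs at x = -92, 0, +92 mm, 8 mm wide, 10 mm above the top, leave two lanes 84 mm wide centred at x = -46 and +46 mm. Origin: on the work surface under its centre, z up. Position and yaw (within 0.3 rad) vary.
- gauge: The plate to push: loose aluminium, three round through holes of 14, 22 and 34 mm in a row; 120 mm long (own y, along the ledge), 74 mm wide (own x), 6 mm thick, 80 to 170 g, under 2 N to slide. In either lane (varies), its centre within 40 mm of the ledge's middle, so its end edges start 50 mm or more inside the ledge's ends. Origin: centre of its underside, z up.
- blank: The other plate, same outline 120 x 74 x 6 mm and material but without holes, in the other lane. Must stay. Origin: centre of its underside.
- tray: Grey open plastic job tray, 120 mm (own x) by 90 mm (own y), 32 mm high, on the work surface just past one end of the ledge (which end varies), centre about 215 mm from the ledge's middle. Its sign of y in the ledge's frame gives the push direction. Must stay. Origin: centre of its underside.
- lens_box: Cardboard box 112 x 87 x 36 mm on the work surface past the ledge's other end. Must stay. Origin: centre of its underside.
- lens: Round glass lens blank, 68 mm across, 16 mm thick, lying in the job tray. Must stay. Origin: centre of its underside.
- chuck: Small brass lens chuck, 32 mm across, 30 mm high, standing on the work surface along the ledge's robot-side edge (its centre 38 to 48 mm out from the ledge's side). Must stay. Origin: centre of its underside.
- screwdriver: Screwdriver with black handle, 150 mm long, lying to the right of the ledge. Must stay.
- cleaner: White bottle of 56 mm diameter, 140 mm high, beyond the ledge. Must stay upright in place. Origin: centre of its underside.
- case: Black spectacle case 160 x 62 x 36 mm lying to the left of the ledge. Must stay. Origin: centre of its underside.
Things that resemble listed ones, but are neither listed nor needed, are in the scene too. Leave any orange, pink or yellow look-alike of the gauge alone.

How it is judged (in metres and radians):
At the end, for the whole second after the job is handed in: The drilled plate lies flat and still in its lane and sticks out 26 to 53 mm (a third is 40 mm) past the ledge's end on the job tray's side (((y of tray in the frame of ledge above 0 m and y of gauge in the frame of ledge between 0.116 and 0.143 m) or (y of tray in the frame of ledge below 0 m and y of gauge in the frame of ledge between -0.143 and -0.116 m)) and z of gauge in the frame of ledge between 0.057 and 0.064 m and angle between gauge's own z axis and vertical below 0.06 rad and linear speed of gauge below 0.01 m/s); the robot touches nothing.
It fails at once if the drilled plate is lifted (more than 12 mm off the ledge) (z of gauge in the frame of ledge above 0.072 m).
It fails at once if the drilled plate drops off or tips off the ledge (z of gauge in the frame of ledge below 0.045 m or angle between gauge's own z axis and vertical above 0.35 rad).
It fails at once if the plain plate is moved more than 10 mm (distance of blank from where it was at the start of the episode above 0.01 m).
It fails at once if the job tray, its lens blank or the cardboard box is moved more than 15 mm (distance of any of tray, lens, lens_box from where it was at the start of the episode above 0.015 m).
It fails at once if the chuck, screwdriver, bottle or spectacle case is moved more than 15 mm (distance of any of chuck, screwdriver, cleaner, case from where it was at the start of the episode above 0.015 m).
It also fails if it takes over 35 s, if anything falls off the work surface, if the arm or the gripper's body presses on something with over 40 N, if the wrist force passes 120 N, or if a joint passes its speed limit or range.

## Working session

There is one attempt and no reset: what is moved stays moved. The work goes in short steps, Python scripts to look and compute and a tool call to move; the robot and the scene stay as the last step left them, time stands still between calls to the robot, and variables do not carry over. Pictures are saved under pics/ and viewed, at most 10 in all, crops included, and the job is handed in when it is done.

Besides the shell and the picture viewer there is one more tool, called by a JSON object that holds its "fn" and its "kwargs", one argument or row to a line. servo_tool: Moves the arm, as the interface text tells. Its arguments: {"type":"object","properties":{"moves":{"type":"array","items":{"type":"array","items":{"type":"number"}}},"claw":{"type":"number"},"force":{"type":"number"}},"required":["moves"]}

```bash
mkdir -p pics; cat > h.py <<'E'
from workcell import *
import numpy as np, cv2
def snap(n,f):
    im=camera(n); cv2.imwrite('pics/'+f,cv2.cvtColor(im,cv2.COLOR_RGB2BGR)); return im
def ray(n,uv,z):
    c=get_calibration(n); R=cv2.Rodrigues(np.array(c['rvec'],float))[0]; t=np.array(c['tvec'],float).ravel()
    uv=np.atleast_2d(uv).astype(float)
    d=np.c_[(uv[:,0]-c['cx'])/c['fx'],(uv[:,1]-c['cy'])/c['fy'],np.ones(len(uv))]@R
    o=-R.T@t
    return o+d*((z-o[2])/d[:,2])[:,None]
E
python3 - <<'E'
from h import *
snap('top','top0.png');snap('scene','sc0.png')
print(get_obs()); print(get_calibration('top'))
E
```

```text
{'time': 0.1, 'q': array([-7.66603765e+01,  5.00695191e+00,  1.00396304e+01,  9.50993076e+01,
        3.11447623e-03,  9.00015229e+01]), 'qd': array([ 0.04274484, -0.13977679,  0.05908129, -0.04450823, -0.02003718,
       -0.00336503]), 'joint_efforts': array([-1.52193566e-03, -5.21561658e+01,  4.65654767e+01,  1.61244208e-02,
        2.55583944e-05, -2.72725373e-06]), 'ee_pos': array([ 0.12686613, -0.53496138,  0.23066923]), 'tcp_rot': array([-1.79933371e+02, -3.11270317e-03,  1.33380970e+01]), 'wrist_force': array([-0.24313824,  0.11802955, -0.60863146]), 'torque': array([-0.04067683, -0.00296397,  0.04160389]), 'grasp_force': 0.0, 'opening': 0.08554781372250386}
{'fx': 515.7798970346229, 'fy': 515.7798970346229, 'cx': 329.37137432282, 'cy': 194.76736946065756, 'rvec': array([ 2.09693505, -2.14691638,  0.19845573]), 'tvec': array([0.03016765, 0.5523231 , 1.32184115])}
```

View pics/top0.png

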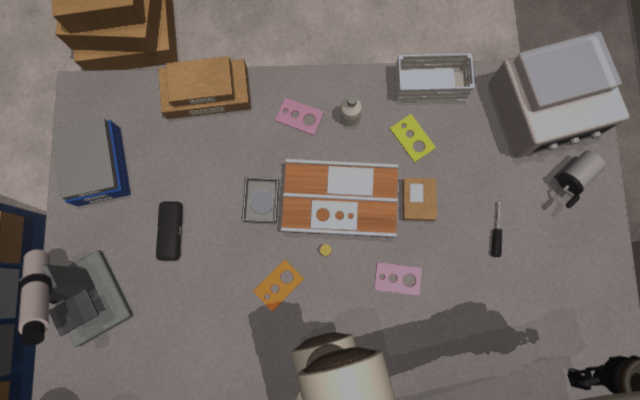

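View pics/sc0.png

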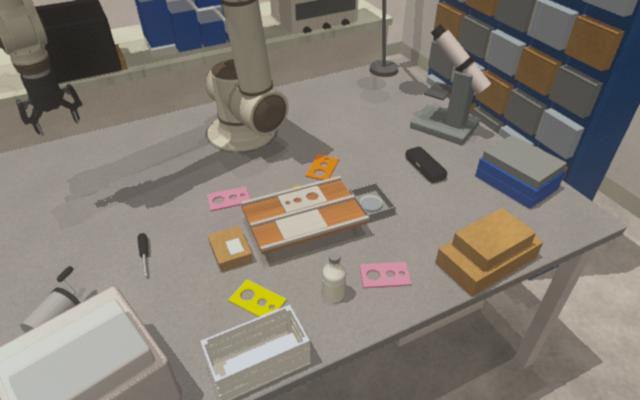

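The top view shows the ledge around (340,198), the job tray with its lens at (261,200), the box at (420,199), and the chuck at (325,250). These could be taken for the gauge:
- Pink plates at (300,115) and (398,279), yellow at (412,137) and orange at (278,285). These are look-alikes lying on the table.
- The plain aluminium plate at (350,181), which has no holes.
- The aluminium plate with three holes at (334,215), in the near lane. This is my choice.

The push goes left in the image, towards the tray.

```bash
cat > meas.py <<'E'
from h import *
def measure(im):
    hsv=cv2.cvtColor(im,cv2.COLOR_RGB2HSV)
    roi=np.zeros(im.shape[:2],np.uint8); roi[150:245,225:402]=255
    wood=cv2.inRange(hsv,(3,110,60),(16,255,255))&roi
    white=cv2.inRange(hsv,(0,0,165),(180,70,255))&roi
    return wood,white
def plates(white):
    w=cv2.morphologyEx(white,cv2.MORPH_OPEN,np.ones((7,7)))
    out=[]
    for c in cv2.findContours(w,cv2.RETR_EXTERNAL,cv2.CHAIN_APPROX_NONE)[0]:
        if cv2.contourArea(c)<400: continue
        P=ray('top',c[:,0,:],.066)[:,:2]
        r=cv2.minAreaRect((P*1000).astype(np.float32)); out.append((r,cv2.contourArea(c)))
    return out
E
python3 - <<'E'
from meas import *
im=cv2.cvtColor(cv2.imread('pics/top0.png'),cv2.COLOR_BGR2RGB)
wood,white=measure(im)
for r in plates(white): print(r)
P=ray('top',cv2.findNonZero(wood)[:,0,:],.06)[:,:2]*1000
print('wood rect',cv2.minAreaRect(P.astype(np.float32)))
for n,uv,z in [('chuck',(325,250),.015),('ledge TL',(286,160),.07),('TR',(397,165),.07),('BL',(282,233),.07),('BR',(397,236),.07),('trayR',(277,200),.032),('trayL',(243,200),.032)]: print(n,ray('top',uv,z)[0].round(4))
a=cv2.resize(im[145:265,225:445],None,fx=3.6,fy=3.6,interpolation=cv2.INTER_CUBIC)
b=cv2.resize(cv2.merge([wood,white,white])[150:245,225:402],None,fx=2,fy=2)
v=np.zeros((a.shape[0]+b.shape[0],a.shape[1],3),np.uint8); v[:a.shape[0]]=a; v[a.shape[0]:,:b.shape[1]]=b
cv2.imwrite('pics/c1.png',v[:600,:,::-1])
E
```

```text
(((587.1810913085938, -37.93206787109375), (116.31549072265625, 69.98896789550781), 85.5596923828125), 1060.0)
wood rect ((544.6516723632812, -10.447219848632812), (299.5298767089844, 172.3832244873047), 85.73804473876953)
chuck [0.4094 0.0323 0.015 ]
ledge TL [0.6465 0.1305 0.07  ]
TR [ 0.6257 -0.1643  0.07  ]
BL [0.4515 0.1423 0.07  ]
BR [ 0.4367 -0.1553  0.07  ]
trayR [0.5457 0.1588 0.032 ]
trayL [0.5479 0.2506 0.032 ]
```

View pics/c1.png

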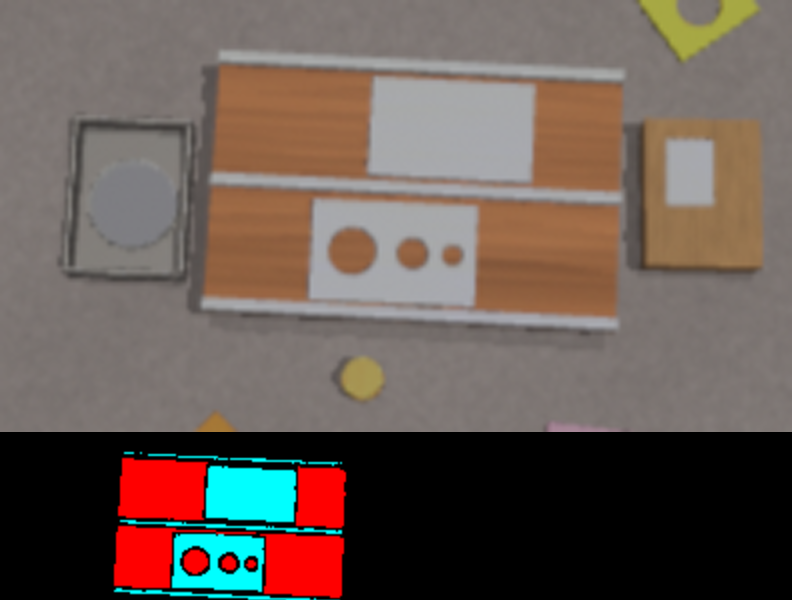

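The crop confirms it: a bare aluminium plate with holes of 34, 22 and 14 mm at (327,216), (339.5,215) and (351,216) in the full image. Its rear (right) edge runs from about (358,202.5) to (356.7,230).

```bash
python3 - <<'E'
from h import *
a=np.radians(86-90); C=np.array([.5447,-.0104])
ey=np.array([-np.sin(a),np.cos(a)]); ex=np.array([np.cos(a),np.sin(a)])
c=np.array([[312,197],[479,207],[475,306],[308,300]])/3.6+[225,145]-.35
P=ray('top',c,.066)[:,:2]; print(P.round(4)); L=np.c_[(P-C)@ex,(P-C)@ey]*1000; print(L.round(1),L.mean(0))
print('sizes',np.linalg.norm(P-np.roll(P,1,0),axis=1).round(4))
rear=L[1:3,1].mean()
for gap in (31,11.5): 
  t=C+ex*(-.046)+ey*(rear-gap)/1000; print('start tcp',gap,t.round(4),'delta cm',((t-get_obs()['ee_pos'][:2])*100).round(2))
for n,uv,z in [('midR',(397,199.7),.07),('midL',(283.6,194.5),.07)]: print(n,ray('top',uv,z)[0].round(4))
E
```

```text
[[ 0.539   0.065 ]
 [ 0.5287 -0.0568]
 [ 0.4562 -0.0515]
 [ 0.4634  0.0691]]
[[-10.9  74.8]
 [-12.7 -47.4]
 [-85.5 -47.2]
 [-86.7  73.6]] [-48.93349659  13.44612362]
sizes [0.0758 0.1222 0.0727 0.1209]
start tcp 31 [ 0.4933 -0.0853] delta cm [36.65 44.96]
start tcp 11.5 [ 0.4947 -0.0659] delta cm [36.78 46.91]
midR [ 0.5321 -0.1598  0.07  ]
midL [0.5531 0.1375 0.07  ]
```

The rows are not in the units I measure in: shifts go in shares of 60 cm and turns go in shares of 2 pi rad. I convert before sending: 44.7 cm is 0.745, 43.4 cm is 0.7233, 1.27 rad is 0.2021.

{"fn": "servo_tool", "kwargs": {
  "moves": [
    [0.0333, 0.0417, 0, 0.0127],
    [0.075, 0.0917, 0, 0.0271],
    [0.1167, 0.1433, 0, 0.0414],
    [0.1583, 0.1933, 0, 0.0557],
    [0.2, 0.2433, 0, 0.07],
    [0.2417, 0.295, 0, 0.0844],
    [0.2833, 0.3467, 0, 0.0987],
    [0.325, 0.3967, 0, 0.113],
    [0.3667, 0.4483, 0, 0.1273],
    [0.4083, 0.4983, 0, 0.1416],
    [0.45, 0.55, 0, 0.156],
    [0.4917, 0.6, 0, 0.1703],
    [0.5333, 0.6517, 0, 0.1846],
    [0.5667, 0.6917, 0, 0.1942],
    [0.5917, 0.7233, 0, 0.1989],
    [0.61, 0.745, 0, 0.2021],
    [0.61, 0.745, -0.05, 0.2021],
    [0.61, 0.745, -0.1, 0.2021],
    [0.61, 0.745, -0.1333, 0.2021],
    [0.61, 0.745, -0.1333, 0.2021]
  ],
  "claw": 1,
  "force": 20
}}

```text
time: 1.77
ee_pos: [0.4908, -0.0876, 0.1466]
tcp_rot: [-179.6, -0.0, 86.1]
wrist_force: [-0.4, -0.2, -0.9]
opening: -0.0001
grasp_force: 0.0
```

{"fn": "servo_tool", "kwargs": {
  "moves": [
    [0, 0, -0.0333, 0],
    [0, 0, -0.0667, 0],
    [0, 0, -0.1, 0],
    [0, 0, -0.12, 0],
    [0, 0, -0.13, 0],
    [0, 0, -0.13, 0],
    [0, 0, -0.13, 0],
    [0, 0, -0.13, 0]
  ]
}}

```text
time: 2.43
ee_pos: [0.4936, -0.0883, 0.0747]
tcp_rot: [179.9, 0.0, 86.1]
wrist_force: [0.4, -0.1, -0.2]
opening: -0.0002
grasp_force: 0.0
```

```bash
python3 - <<'E'
from h import *
im=snap('wrist','w1.png'); s=get_obs(); print(s['ee_pos'],s['tcp_rot'],s['wrist_force'])
E
```

```text
[ 0.49357188 -0.08831071  0.07462641] [1.79894994e+02 1.20303355e-02 8.61003881e+01] [-0.84389673  1.06366013 -0.10311632]
```

View pics/w1.png

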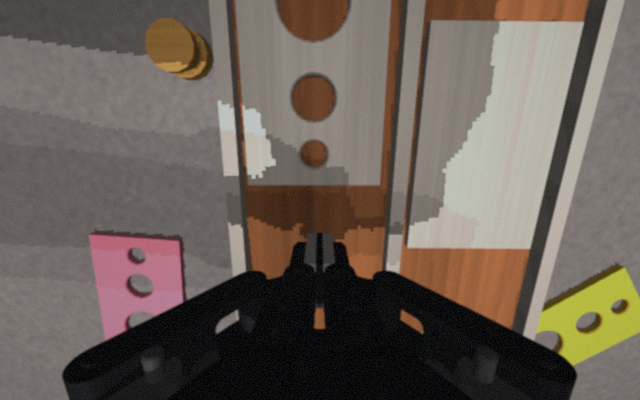

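The wrist view shows the shut tips at (319,240), behind the plate's rear edge (row 185) and centred between the ribs (245 to 390). I'll lower to just above the wood and start the push.

In the tool's units: -1.1 cm is -0.0183, -0.6 cm is -0.01.

{"fn": "servo_tool", "kwargs": {
  "moves": [
    [0, 0, -0.01, 0],
    [0, 0, -0.0183, 0],
    [0, 0, -0.0183, 0],
    [0, 0, -0.0183, 0]
  ]
}}

```text
time: 2.82
ee_pos: [0.4926, -0.0881, 0.0618]
tcp_rot: [-180.0, -0.0, 86.1]
wrist_force: [-0.3, 0.3, 0.1]
opening: -0.0003
grasp_force: 0.0
```

In the tool's units: 10.5 cm is 0.175, 10.3 cm is 0.1717.

{"fn": "servo_tool", "kwargs": {
  "moves": [
    [0.0008, 0.01, 0, 0],
    [0.0017, 0.02, 0, 0],
    [0.0017, 0.0283, 0, 0],
    [0.0025, 0.035, 0, 0],
    [0.0033, 0.0417, 0, 0],
    [0.0033, 0.05, 0, 0],
    [0.0042, 0.06, 0, 0],
    [0.005, 0.07, 0, 0],
    [0.0058, 0.08, 0, 0],
    [0.0067, 0.0917, 0, 0],
    [0.0075, 0.1033, 0, 0],
    [0.0083, 0.115, 0, 0],
    [0.0092, 0.1267, 0, 0],
    [0.01, 0.1383, 0, 0],
    [0.0108, 0.15, 0, 0],
    [0.0108, 0.1583, 0, 0],
    [0.0117, 0.1667, 0, 0],
    [0.0117, 0.1717, 0, 0],
    [0.0117, 0.175, 0, 0],
    [0.0117, 0.175, 0, 0]
  ]
}}

```text
time: 4.48
ee_pos: [0.4998, 0.0173, 0.0622]
tcp_rot: [-180.0, -0.0, 86.1]
wrist_force: [0.6, 0.2, -0.2]
opening: -0.0001
grasp_force: 0.0
```

```bash
python3 - <<'E'
from h import *
im=snap('top','top2.png'); w=snap('wrist','w2.png'); s=get_obs(); print(s['ee_pos'],s['tcp_rot'],s['wrist_force'])
v=np.zeros((600,800,3),np.uint8); v[:240,:440]=cv2.resize(im[140:260,225:445],None,fx=2,fy=2); v[240:600,:576]=cv2.resize(w,(576,360))
cv2.imwrite('pics/c2.png',v[:,:,::-1])
E
```

```text
[0.49982737 0.01695779 0.06220143] [-1.79990323e+02 -1.96166596e-02  8.61112800e+01] [ 0.20919397  0.60171311 -0.41823866]
```

View pics/c2.png

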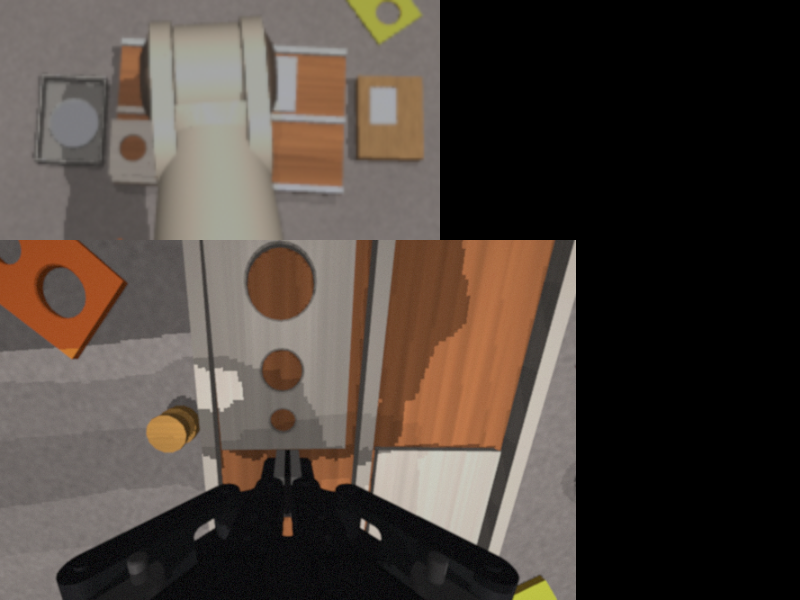

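The push works. The plate is straight in its lane with its front edge at about (280,215) in the top view, level with the ledge end. The tips touch its rear edge at wrist pixel (317,233). Next I'll measure both edges.

```bash
cat >> h.py <<'E'
a=np.radians(-4); C=np.array([.5447,-.0104]); ey=np.array([-np.sin(a),np.cos(a)]); ex=np.array([np.cos(a),np.sin(a)])
def led(P): P=np.atleast_2d(P)[:,:2]; return (np.c_[(P-C)@ex,(P-C)@ey]*1000).round(1)
def wray(uv,z,s):
    from scipy.spatial.transform import Rotation as Ro
    c=get_calibration('wrist'); T=np.array(c['tool_from_camera']); R=Ro.from_euler('xyz',s['tcp_rot'],degrees=True).as_matrix()
    uv=np.atleast_2d(uv).astype(float); d=np.c_[(uv[:,0]-c['cx'])/c['fx'],(uv[:,1]-c['cy'])/c['fy'],np.ones(len(uv))]@T[:3,:3].T@R.T
    o=np.array(s['ee_pos'])+R@T[:3,3]; return o+d*((z-o[2])/d[:,2])[:,None]
E
python3 - <<'E'
from h import *
s=get_obs(); im=cv2.imread('pics/top2.png'); w=cv2.imread('pics/w2.png')
print('tcp',led(s['ee_pos']))
print('rear',led(wray([[255,233],[317,233],[380,232]],.066,s)))
print('holes',led(wray([[281*.0+311,(283-240)/.9],[313,(370-240)/.9],[314,(420-240)/.9]],.066,s)))
print(w[222:246,270].sum(1), w[222:246,370].sum(1))
hsv=cv2.cvtColor(im,cv2.COLOR_BGR2HSV); print(hsv[208,274:290,1],hsv[208,274:290,2])
print('front',led(ray('top',[[281,204],[280,228]],.066)))
E
```

```text
tcp [[-46.7  24.2]]
rear [[-81.2  33.7]
 [-47.7  33.8]
 [-13.8  34.4]]
holes [[-50.5 123.6]
 [-49.7  80.8]
 [-49.3  52.3]]
[278 288 289 284 285 276 299 283 270 279 249 182 161 133 155 132 158 159
 142 156 200 257 261 261] [375 369 372 363 367 362 365 336 287 246 172 159 146 176 145 157 148 155
 148 170 215 284 264 256]
[17 18 19 18 23 24 26 25 25 25 25 27 27 36 64 98] [ 91  85  66  57  78  94 120 133 134 134 134 133 124 107 100 104]
front [[-26.9 153.7]
 [-90.3 152.3]]
```

Both edges agree: the centre is at 93 to 94 mm in the ledge frame, with the rear edge at 34 and the front at 153. That leaves 36 mm to push, after which I back off and raise the arm.

In the tool's units: 6 cm is 0.1, 3.6 cm is 0.06.

{"fn": "servo_tool", "kwargs": {
  "moves": [
    [0.0008, 0.0067, 0, 0],
    [0.0008, 0.015, 0, 0],
    [0.0017, 0.0233, 0, 0],
    [0.0025, 0.0317, 0, 0],
    [0.0033, 0.04, 0, 0],
    [0.0033, 0.0467, 0, 0],
    [0.0042, 0.0517, 0, 0],
    [0.0042, 0.0567, 0, 0],
    [0.0042, 0.06, 0, 0],
    [0.0042, 0.06, 0, 0],
    [0.0042, 0.06, 0, 0],
    [0.0033, 0.0417, 0, 0],
    [0.0017, 0.0167, 0, 0],
    [0, 0, 0.0083, 0],
    [0, 0, 0.05, 0],
    [0, 0, 0.1, 0],
    [0, 0, 0.1, 0],
    [0, 0, 0.1, 0]
  ]
}}

```text
time: 6.08
ee_pos: [0.5009, 0.0161, 0.1244]
tcp_rot: [179.8, -0.0, 86.1]
wrist_force: [-1.2, -0.0, -0.6]
opening: 0.0003
grasp_force: 0.0
```

```bash
python3 - <<'E'
from h import *
im=snap('top','top3.png'); s=get_obs(); w=snap('wrist','w3.png'); print(s['ee_pos'],s['wrist_force'],s['qd'].round(1))
v=np.zeros((600,800,3),np.uint8); v[:240,:440]=cv2.resize(im[140:260,225:445],None,fx=2,fy=2); v[240:600,:576]=cv2.resize(w,(576,360))
cv2.imwrite('pics/c3.png',v[:,:,::-1])
E
```

```text
[0.50024232 0.01626307 0.12296711] [ 0.31021455 -0.03397052 -0.86924403] [ 0.3  0.8 -1.9 -0.4 -0.   0.2]
```

View pics/c3.png

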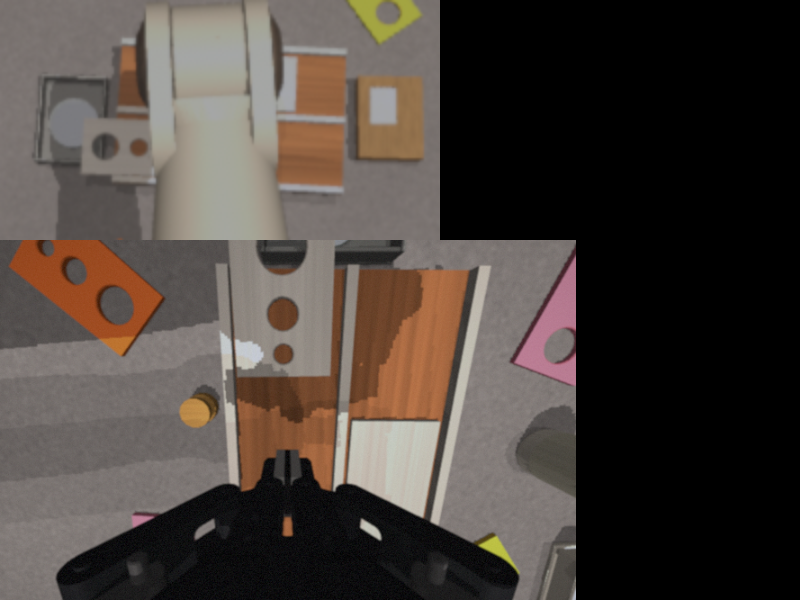

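The plate lies straight in its lane, sticking out towards the tray. Its front edge is at (266,214) in the top view and its rear edge at wrist row 151. The ledge end is at wrist row 31, and the tips are well clear.

```bash
python3 - <<'E'
from h import *
s=get_obs()
print('rear',led(wray([[265,152],[365,151]],.066,s)),'ledge end',led(wray([[390,30],[450,32],[510,32]],.06,s)))
print('front',led(ray('top',[[266.3,200],[265.8,227]],.066)))
E
```

```text
rear [[-85.2  70. ]
 [-14.   70.8]] ledge end [[ -0.4 148.7]
 [ 39.1 147.7]
 [ 78.5 147.8]]
front [[-18.  193.1]
 [-89.4 189.4]]
```

```bash
python3 -c "
from workcell import *
print(job_done())"
```

```text
the job is handed in; nothing more can be done
None
```

I pushed the three-hole plate along its lane until about 41 mm measured past the tray-side end of the ledge, lying straight in the lane with the robot clear, then handed the job in; no verdict came back.

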